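Click a paint-kit box shut around its rim

TASK

Press down the raised yellow rim sections of the black paint-kit box's lid, one after another all the way round, until all four have clicked shut flush with the lid. Only press with the fingertips: do not lift or shove the box, and leave the paint jars and the brush beside it where they are.

Things in the scene. Friction and masses are not known exactly. Their poses are not given: they have to be found in the camera images.
- box: Black paint-kit box, loose, about 1.4 kg: tub 150 (its x) by 210 (its y) by 70 mm high, lid top 74 mm above the table. Origin: centre of the underside, z up. The lid's middle is a fixed clear window 90 x 150 mm; round it are four hinged yellow rim sections: far = the box's +x side, near = -x, left = +y, right = -y; fixed black 30 mm corner squares.
- far (a joint): Yellow rim section on the box's +x side, rad: 0 = raised (start), 0.28 = shut, flush. Plate 146 x 34 x 4 mm, hinged on its inner edge by the window, 72 mm above the table; raised, its outer edge is 9 mm above flush. Snap action: resists 4 to 9 N at its pad or outer edge until past 0.16, then clicks down and stays; let go sooner it springs up.
- far_pad (a point): Top centre of the black rubber thumb pad (40 mm along the edge, 16 mm across, 2 mm proud) on the section on the box's +x side, 22 mm outward of its hinge; moves with it: 82 mm above the table when raised, 76 mm when shut. About 66 mm from the box's centre.
- near (a joint): Yellow rim section on the box's -x side, rad: 0 = raised (start), 0.28 = shut, flush. Plate 146 x 34 x 4 mm, hinged on its inner edge by the window, 72 mm above the table; raised, its outer edge is 9 mm above flush. Snap action: resists 4 to 9 N at its pad or outer edge until past 0.16, then clicks down and stays; let go sooner it springs up.
- near_pad (a point): Top centre of the black rubber thumb pad (40 mm along the edge, 16 mm across, 2 mm proud) on the section on the box's -x side, 22 mm outward of its hinge; moves with it: 82 mm above the table when raised, 76 mm when shut. About 66 mm from the box's centre.
- left (a joint): Yellow rim section on the box's +y side, rad: 0 = raised (start), 0.28 = shut, flush. Plate 86 x 34 x 4 mm, hinged on its inner edge by the window, 72 mm above the table; raised, its outer edge is 9 mm above flush. Snap action: resists 4 to 9 N at its pad or outer edge until past 0.16, then clicks down and stays; let go sooner it springs up.
- left_pad (a point): Top centre of the black rubber thumb pad (40 mm along the edge, 16 mm across, 2 mm proud) on the section on the box's +y side, 22 mm outward of its hinge; moves with it: 82 mm above the table when raised, 76 mm when shut. About 96 mm from the box's centre.
- right (a joint): Yellow rim section on the box's -y side, rad: 0 = raised (start), 0.28 = shut, flush. Plate 86 x 34 x 4 mm, hinged on its inner edge by the window, 72 mm above the table; raised, its outer edge is 9 mm above flush. Snap action: resists 4 to 9 N at its pad or outer edge until past 0.16, then clicks down and stays; let go sooner it springs up.
- right_pad (a point): Top centre of the black rubber thumb pad (40 mm along the edge, 16 mm across, 2 mm proud) on the section on the box's -y side, 22 mm outward of its hinge; moves with it: 82 mm above the table when raised, 76 mm when shut. About 96 mm from the box's centre.
- jar_red: Red lacquered paint jar standing upside down on its black cap, loose, 0.2 kg, 54 mm in diameter, 74 mm high, beside the box; a bystander. Origin: centre of its underside, z up.
- jar_white: White lacquered paint jar standing upside down on its black cap, loose, 0.2 kg, 54 mm in diameter, 74 mm high, beside the box; a bystander. Origin: centre of its underside, z up.
- jar_sand: Sand-coloured lacquered paint jar standing upside down on its black cap, loose, 0.2 kg, 54 mm in diameter, 74 mm high, beside the box; a bystander. Origin: centre of its underside, z up.
- brush: Flat paint brush lying on the table between the box and the robot, about 200 mm long, a bystander. Its origin lies on the table under it, its handle points to its own -x.

How it is judged:
By the outcome, as a careful person would: the job done as asked, in the order asked, and still so for the second after the job is handed in, with the robot touching nothing.
It also fails if it takes over 42 s, if anything falls off the work surface, if the arm or the gripper's body presses on something with over 40 N, if the wrist force passes 120 N, or if a joint passes its speed limit or range.

ROBOT

A 7-joint arm with a two-finger parallel gripper is mounted at the origin on the work surface. World frame = base frame: x ahead of the robot, y to its left, z up, the work surface at z = 0. Lengths are in m, angles in rad, forces in N, time in s.
With the tool pointing down it reaches from about 0.4 to 0.875 m from the base axis. Payload 19.3 kg.
Tool frame: the origin (TCP) lies at the very end of the fingers, on their centre line; the grasp point (between the pads) lies bot.pinch_z behind it (bot.pinch_z is the distance from the TCP to the grasp point, in m); z points along the fingers, y is the line along which they close (so a half turn about z gives the same grasp; the last joint's range is limited). The gripper opens to 85 mm and grips with 20 to 120 N. Pads are 22 mm wide; open, the fingers measure 114 mm over their backs; the gripper's body (76 mm by 85 mm) begins 54 mm behind the grasp point. The pads swing forward as they close: fully open they stand 13 mm farther back than shut.
Start: joints at [-1.241, 0.521, -0.036, 1.599, 0.021, 1.021, -0.113], TCP at [0.243, 0.576, 0.231] pointing down, gripper open.
Joint ranges: [-2.91, 2.91], [-0.3, 2.13], [-1.5, 1.42], [0.17, 2.43], [-1.26, 4.41], [0.16, 1.93], [-2.52, 2.52]. Speed limits (rad/s): [1.89, 1.89, 2.39, 2.39, 3.01, 3.01, 3.01].

INTERFACE

Orientations are given as [roll, pitch, yaw] about the fixed x, y, z axes, in that order (R = Rz(yaw) Ry(pitch) Rx(roll)).
In Python, from workcell import bot, grab_frame, ticket gives the robot as it stands.
- The arm moves only by the tool arm_command, never from a script. Its argument "commands" is a list of rows, each a list of 3 entries, a list of its own where there are three numbers: the shift along the world's x, y, z in mm, then the turn about the world's z in rad, then the gripper command: -1 is fully open, 1 is shut, values between are in proportion. In form: [[[tx, ty, tz], roll, fingers], ...]. A call has 1 to 20 rows; each row shifts and turns the commanded pose from where the row before left it; what a row does not reach is not made up. A row lasts 1/10 s, in which the tool goes at most 50 mm and 8.59 degrees, less where a joint would pass 70% of its speed; a pose out of reach is approached as far as the arm can. A call with a gripper value outside its range is refused whole. The fingers move at their own pace and stop on an object; "newtons" is the grip in N (left out, the last holds). Time passes only in rows, so rows that do not move let the fingers close. It gives the time, the measured TCP pose, the force, the opening and the grip force at its end, in the units of the state.
- bot.observe(): the state, without advancing time (a new reading comes with each control period).
- grab_frame(name): name is "scene" or "top" or "wrist"; returns a dict with "image" (400x640x3 uint8, red, green, blue), "vertical_fov" (degrees; the focal length in pixels is half the picture's height over the tangent of half this angle, whatever the lens; pixels are square), "cx", "cy" (the principal point, pixels), "k1" (the pictures are not rectified: a ray, as slopes to the right and down, at radius r is drawn at 1 + k1 r^2 times it, then the intrinsics apply), "R" (3x3) and "t" (3): a world point X has camera coordinates R X + t. Camera axes: x right, y down, z forward; pixel columns grow to the right and rows downward; lengths in m; the calibration is good to about 2 mm. A picture is of the moment at which its call begins. There is no depth.
- ticket.job_done(): hands the job in; it is judged then, once.
The state is a dict: "clock": time; "qpos": joint angles; "qd": joint speeds; "joint_efforts": joint torques, N m; "position": TCP position; "tool_rot": TCP orientation; "force": force on the tool from outside, world axes, zero at the start; "moment": the same for the moment, N m; "grip_width": finger opening in m; "finger_force": force on a finger pad.
Only numpy, scipy, OpenCV 4.12 (cv2) and the standard library are available. Lean on these libraries where they do the work, as an engineer would, in place of code of your own. Each camera call takes 0.05 s, during which the arm holds its last target. There are 200 camera calls.

## Working session

There is one attempt and no reset: what is moved stays moved. The work goes in short steps, Python scripts to look and compute and a tool call to move; the robot and the scene stay as the last step left them, time stands still between calls to the robot, and variables do not carry over. Pictures are saved under pics/ and viewed, at most 10 in all, crops included, and the job is handed in when it is done.

Besides the shell and the picture viewer there is one more tool, called after "Call:" as name(argument=value, ...), one argument or row to a line, values as JSON. arm_command: Moves the arm, as the interface text tells. Its arguments: {"type":"object","properties":{"commands":{"type":"array"},"newtons":{"type":"number"}},"required":["commands"]}

```bash
mkdir -p pics; cat > h.py <<'E'
import numpy as np, cv2
from workcell import bot, grab_frame, ticket
def ray(f,uv):
    F=200/np.tan(np.radians(f["vertical_fov"])/2)
    K=np.array([[F,0,f["cx"]],[0,F,f["cy"]],[0,0,1.]])
    d=cv2.undistortPoints(np.array(uv,float).reshape(-1,1,2),K,np.array([f["k1"],0,0,0.])).reshape(-1,2)
    # k1 refine by fixed-point handled by cv2
    d=np.c_[d,np.ones(len(d))]@f["R"]
    return -f["R"].T@f["t"],d
def onz(f,uv,z):
    c,d=ray(f,uv); return c+d*((z-c[2])/d[:,2])[:,None]
def save(f,n): cv2.imwrite(n,cv2.cvtColor(f["image"],cv2.COLOR_RGB2BGR))
E
python3 - <<'E'
from h import *
s=bot.observe(); print(s["clock"],s["position"],s["tool_rot"],s["force"],s["grip_width"],bot.pinch_z)
for n in("top","scene"):
    f=grab_frame(n); save(f,f"pics/{n}0.png"); print(n,f["k1"],-f["R"].T@f["t"])
E
```

```text
0.0 [0.24315531 0.57541639 0.23073494] [-3.14047464e+00  4.22062332e-05  2.74182400e+00] [-0.17852745  0.90150359  0.23945085] 0.08537981876775012 0.0187
top 0.023430819056448646 [0.45757875 0.05369592 0.80976617]
scene -0.03832165269390373 [ 1.09565812 -0.58345247  0.72274758]
```

View pics/top0.png

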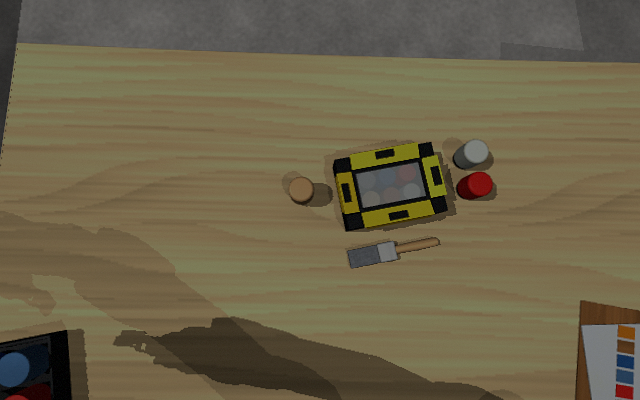

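View pics/scene0.png

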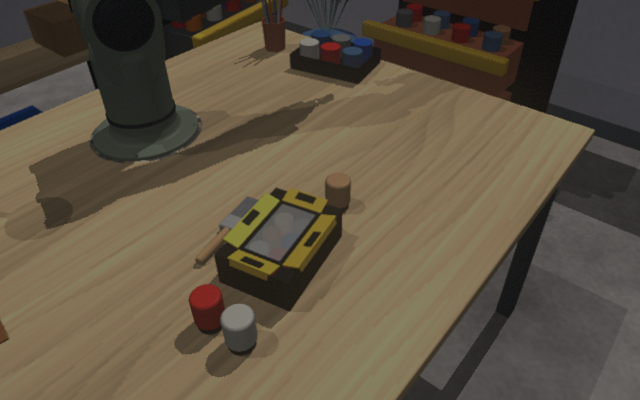

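The top view shows the pads near (398,215), far (384,154), left (346,191) and right (436,175). The sand jar is beside the left side, the red and white jars are beside the right side, and the brush is on the near side. Next I'll refine the pads and box pose.

```bash
python3 - <<'E'
from h import *
f=grab_frame("top"); im=f["image"]; g=im.max(2)
P={}
for n,(u,v) in dict(near=(398,215),far=(384,154),left=(346,191),right=(436,175)).items():
    w=g[v-13:v+14,u-13:u+14]; m=(w<60).astype(np.uint8)
    k,l,st,c=cv2.connectedComponentsWithStats(m); i=l[13,13]
    p=c[i]+[u-13,v-13]; X=onz(f,[p],.082)[0]; P[n]=X; print(n,st[i,4],st[i,:4],p.round(1),X.round(4))
print("centre",(P['near']+P['far'])/2,(P['left']+P['right'])/2)
a=P['left']-P['right'];b=P['far']-P['near'];print(np.linalg.norm(a),np.linalg.norm(b),np.arctan2(-a[0],a[1]),np.arctan2(b[1],b[0]))
hsv=cv2.cvtColor(im,cv2.COLOR_RGB2HSV)
for n,p in dict(red=(482,182),white=(476,150),sand=(301,186)).items(): print(n,onz(f,[p],.074)[0].round(3))
s=bot.observe();print(s["position"],s["force"])
E
```

```text
near 145 [ 3  8 21 11] [398.  214.8] [ 0.5336 -0.1222  0.082 ]
far 144 [ 4  8 19 10] [384.3 153.4] [ 0.6612 -0.0949  0.082 ]
left 137 [ 8  5 11 20] [345.9 192.3] [ 0.5774 -0.0157  0.082 ]
right 150 [ 8  4 11 20] [435.9 175.2] [ 0.6175 -0.2016  0.082 ]
centre [ 0.59740969 -0.10852269  0.082     ] [ 0.59748559 -0.1086569   0.082     ]
0.19017704654281042 0.13045965808579724 0.21259701739245232 0.21089336476423914
red [ 0.607 -0.3    0.074]
white [ 0.676 -0.291  0.074]
sand [0.59  0.077 0.074]
[0.24320737 0.57547158 0.23087118] [-0.47789376  0.44717767  0.51605724]
```

Call:
arm_command(
  commands=[
    [[21,-37,0],0.038,1],
    [[21,-37,0],0.038,1],
    [[21,-37,0],0.038,1],
    [[21,-37,0],0.038,1],
    [[21,-37,0],0.038,1],
    [[21,-37,0],0.038,1],
    [[21,-37,0],0.038,1],
    [[21,-37,0],0.038,1],
    [[21,-37,0],0.038,1],
    [[21,-37,0],0.038,1],
    [[21,-37,0],0.038,1],
    [[21,-37,0],0.038,1],
    [[21,-37,0],0.038,1],
    [[21,-37,0],0.038,1],
    [[21,-37,0],0.038,1],
    [[20,-36,0],0.038,1],
    [[0,0,0],0,1],
    [[0,0,0],0,1],
  ],
)

```text
clock: 1.95
position: [0.5782, -0.016, 0.2308]
tool_rot: [3.141, -0.001, -2.935]
force: [0.3, 1.4, 0.3]
grip_width: -0.0001
finger_force: 0.0
```

Call:
arm_command(
  commands=[
    [[0,0,-40],0,1],
    [[0,0,-40],0,1],
    [[0,0,-35],0,1],
    [[-1,0,-23],0,1],
    [[0,0,0],0,1],
    [[0,0,0],0,1],
    [[0,0,0],0,1],
  ],
)

```text
clock: 2.65
position: [0.5781, -0.0148, 0.0949]
tool_rot: [-3.141, 0.002, -2.933]
force: [-1.0, 0.7, -0.8]
grip_width: -0.0002
finger_force: 0.0
```

```bash
python3 - <<'E'
from h import *
s=bot.observe(); print(s["position"],s["force"])
f=grab_frame("scene"); cv2.imwrite("pics/s1.png",cv2.resize(cv2.cvtColor(f["image"],cv2.COLOR_RGB2BGR)[150:350,180:420],None,fx=3,fy=3,interpolation=cv2.INTER_CUBIC)[:, :720])
E
```

```text
[ 0.5780905  -0.01480828  0.0948791 ] [-1.00556     0.71703134 -0.76875513]
```

View pics/s1.png

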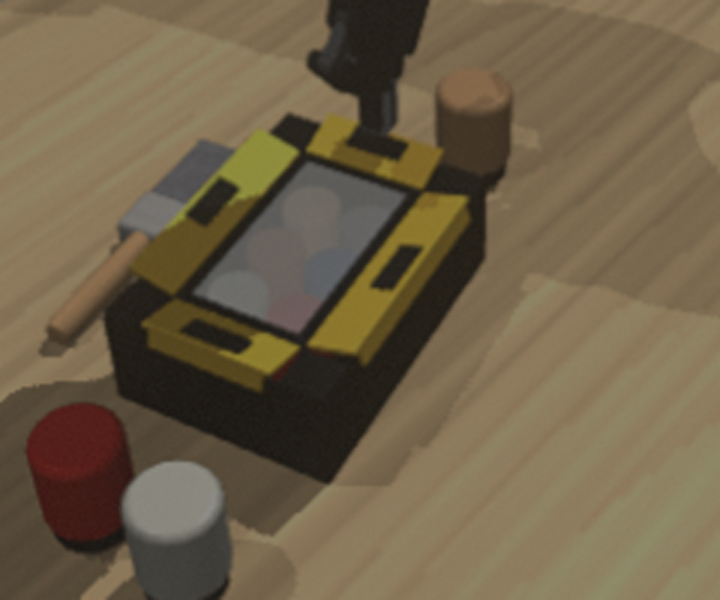

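The fingertips, at about (378,125) in the crop, are right over the left pad, and all four sections are raised. Pressing now.

Call:
arm_command(
  commands=[
    [[0,0,-4],0,1],
    [[0,0,-4],0,1],
    [[0,0,-3],0,1],
    [[0,0,-2],0,1],
    [[0,0,0],0,1],
  ],
)

```text
clock: 3.2
position: [0.5772, -0.0152, 0.08]
tool_rot: [3.142, -0.0, -2.933]
force: [-0.0, 0.7, 0.1]
grip_width: 0.0003
finger_force: 0.3
```

Call:
arm_command(
  commands=[
    [[0,0,-2],0,1],
    [[0,0,-2],0,1],
    [[0,0,-1],0,1],
    [[0,0,0],0,1],
  ],
)

```text
clock: 3.6
position: [0.5773, -0.0154, 0.0758]
tool_rot: [-3.141, 0.0, -2.934]
force: [-5.1, 0.7, 12.3]
grip_width: 0.0001
finger_force: 6.4
```

Call:
arm_command(
  commands=[
    [[0,0,-1],0,1],
    [[0,0,0],0,1],
  ],
)

```text
clock: 3.8
position: [0.5773, -0.0154, 0.0755]
tool_rot: [-3.141, 0.0, -2.934]
force: [-8.5, 0.4, 28.3]
grip_width: -0.0001
finger_force: 13.9
```

Bottomed out at z≈75.5 mm with a stiff stop, so the left section is shut. Raise and move to far.

Call:
arm_command(
  commands=[
    [[0,0,10],0,1],
    [[0,0,25],0,1],
    [[28,-27,0],0,1],
    [[28,-27,0],0,1],
    [[28,-26,0],0,1],
    [[0,0,0],0,1],
    [[0,0,0],0,1],
    [[0,0,0],0,1],
  ],
)

```text
clock: 4.6
position: [0.6607, -0.0945, 0.1091]
tool_rot: [3.141, -0.001, -2.933]
force: [-0.2, 0.0, 0.3]
grip_width: 0.0002
finger_force: 0.0
```

```bash
python3 - <<'E'
from h import *
s=bot.observe(); print(s["position"],s["force"])
f=grab_frame("scene"); cv2.imwrite("pics/s2.png",cv2.resize(cv2.cvtColor(f["image"],cv2.COLOR_RGB2BGR)[150:350,180:420],None,fx=3,fy=3,interpolation=cv2.INTER_CUBIC)[:, :720])
E
```

```text
[ 0.66069252 -0.09445791  0.10907429] [-0.17393666  0.01102152  0.27385594]
```

View pics/s2.png

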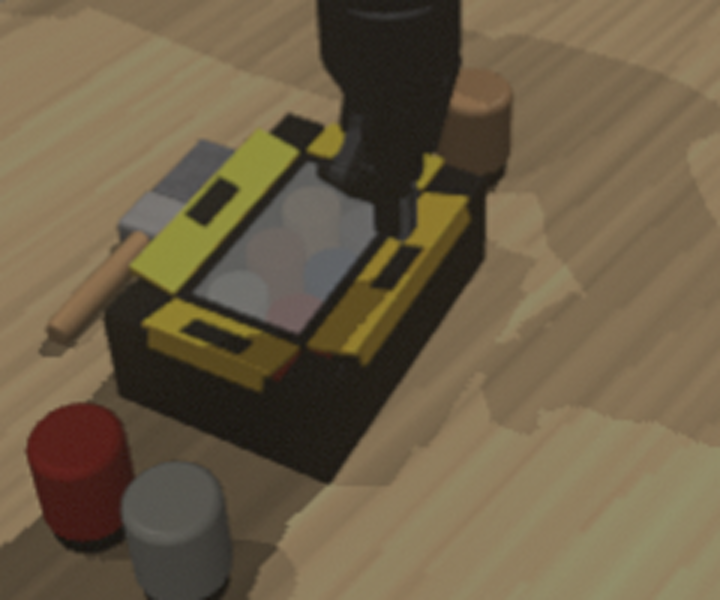

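The box hasn't moved: its corners are at the same pixels. The fingertips, at about (395,225), are above the far pad.

Call:
arm_command(
  commands=[
    [[0,0,-12],0,1],
    [[0,0,-10],0,1],
    [[0,0,-4],0,1],
    [[0,0,-2],0,1],
    [[0,0,-2],0,1],
    [[0,0,-2],0,1],
    [[0,0,-1],0,1],
    [[0,0,-1],0,1],
    [[0,0,-1],0,1],
    [[0,0,0],0,1],
  ],
)

```text
clock: 5.65
position: [0.661, -0.0956, 0.0757]
tool_rot: [-3.142, -0.0, -2.934]
force: [-10.4, 2.3, 22.6]
grip_width: 0.0001
finger_force: 11.5
```

Call:
arm_command(
  commands=[
    [[0,0,10],0,1],
    [[0,0,25],0,1],
    [[-11,-27,0],0,1],
    [[-11,-27,0],0,1],
    [[-11,-27,0],0,1],
    [[-10,-26,0],0,1],
    [[0,0,0],0,1],
    [[0,0,0],0,1],
    [[0,0,0],0,1],
  ],
)

```text
clock: 6.55
position: [0.6187, -0.2013, 0.1093]
tool_rot: [3.141, 0.0, -2.932]
force: [-0.3, 0.1, 0.1]
grip_width: 0.0001
finger_force: 0.0
```

```bash
python3 - <<'E'
from h import *
f=grab_frame("scene"); cv2.imwrite("pics/s3.png",cv2.resize(cv2.cvtColor(f["image"],cv2.COLOR_RGB2BGR)[150:350,180:420],None,fx=3,fy=3,interpolation=cv2.INTER_CUBIC)[:, :720])
E
```

```text
(no output)
```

View pics/s3.png

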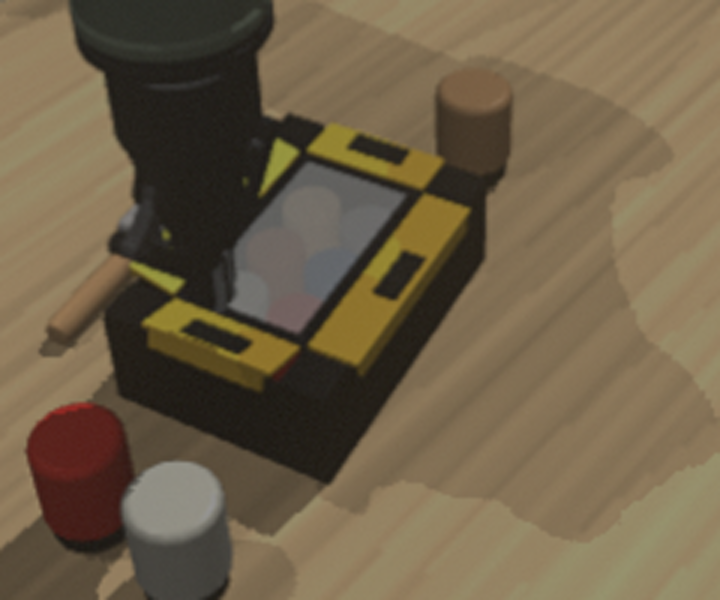

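The left and far sections now lie lower and look flush; their pads have moved down to (378,150) and (400,275). The box is still in place. Press right.

Call:
arm_command(
  commands=[
    [[-1,0,-12],0,1],
    [[0,0,-10],0,1],
    [[0,0,-4],0,1],
    [[0,0,-2],0,1],
    [[0,0,-2],0,1],
    [[0,0,-2],0,1],
    [[0,0,-1],0,1],
    [[0,0,-1],0,1],
    [[0,0,-1],0,1],
    [[0,0,0],0,1],
  ],
)

```text
clock: 7.6
position: [0.6174, -0.2022, 0.0757]
tool_rot: [3.142, 0.0, -2.933]
force: [-8.0, 3.1, 22.0]
grip_width: -0.0001
finger_force: 10.5
```

Call:
arm_command(
  commands=[
    [[0,0,10],0,1],
    [[0,0,25],0,1],
    [[-28,27,0],0,1],
    [[-28,26,0],0,1],
    [[-28,26,0],0,1],
    [[0,0,0],0,1],
    [[0,0,0],0,1],
    [[0,0,0],0,1],
  ],
)

```text
clock: 8.4
position: [0.5341, -0.1239, 0.1096]
tool_rot: [-3.141, 0.001, -2.934]
force: [1.0, 0.0, -0.1]
grip_width: -0.0002
finger_force: 0.0
```

Right bottomed out the same way. Press near, then retreat upward.

Call:
arm_command(
  commands=[
    [[0,1,-12],0,1],
    [[0,0,-10],0,1],
    [[0,0,-4],0,1],
    [[0,0,-2],0,1],
    [[0,0,-2],0,1],
    [[0,0,-2],0,1],
    [[0,0,-1],0,1],
    [[0,0,-1],0,1],
    [[0,0,-1],0,1],
    [[0,0,0],0,1],
  ],
)

```text
clock: 9.4
position: [0.5335, -0.1223, 0.0756]
tool_rot: [-3.141, 0.001, -2.934]
force: [-8.6, 3.0, 27.4]
grip_width: 0.0001
finger_force: 13.7
```

Call:
arm_command(
  commands=[
    [[0,0,10],0,1],
    [[0,0,30],0,1],
    [[0,0,40],0,1],
    [[0,0,40],0,1],
    [[0,40,10],0,1],
    [[0,40,0],0,1],
    [[0,40,0],0,1],
    [[0,40,0],0,1],
    [[0,40,0],0,1],
    [[0,40,0],0,1],
    [[0,40,0],0,1],
    [[0,0,0],0,1],
    [[0,0,0],0,1],
    [[0,0,0],0,1],
  ],
)

```text
clock: 10.8
position: [0.5334, 0.1566, 0.2044]
tool_rot: [-3.141, 0.0, -2.935]
force: [-0.3, -0.9, -0.2]
grip_width: 0.0001
finger_force: 0.0
```

```bash
python3 - <<'E'
from h import *
f=grab_frame("scene"); cv2.imwrite("pics/s4.png",cv2.resize(cv2.cvtColor(f["image"],cv2.COLOR_RGB2BGR)[150:350,180:420],None,fx=3,fy=3,interpolation=cv2.INTER_CUBIC)[:, :720])
f=grab_frame("top"); g=f["image"].max(2)
for n,(u,v) in dict(near=(398,215),far=(384,154),left=(346,191),right=(436,175)).items():
    w=g[v-13:v+14,u-13:u+14]; m=(w<60).astype(np.uint8)
    k,l,st,c=cv2.connectedComponentsWithStats(m); i=l[13,13]
    p=c[i]+[u-13,v-13]; print(n,st[i,4],p.round(1),onz(f,[p],.076)[0].round(4))
E
```

```text
near 147 [397.6 215.7] [ 0.5324 -0.1229  0.076 ]
far 120 [383.4 153.4] [ 0.6629 -0.0943  0.076 ]
left 131 [344.9 193.3] [ 0.5762 -0.0142  0.076 ]
right 134 [435.6 175.7] [ 0.6178 -0.2031  0.076 ]
```

View pics/s4.png

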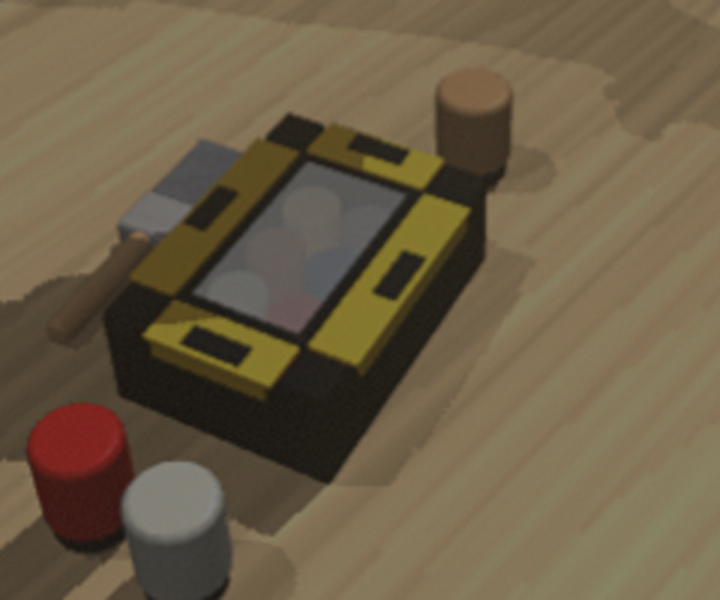

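All four pads moved down 7–9 px in the crop, which matches about 6 mm. I'll confirm by two-view triangulation before handing in.

```bash
python3 - <<'E'
from h import *
def cen(f,u,v):
    m=(f["image"][v-13:v+14,u-13:u+14].max(2)<55).astype(np.uint8)
    k,l,st,c=cv2.connectedComponentsWithStats(m); i=l[13,13]; return c[i]+[u-13,v-13],st[i,4]
A=grab_frame("top");B=grab_frame("scene")
for n,a,b in(("near",(398,215),(250,219)),("far",(383,154),(313,241)),("left",(345,193),(306,200)),("right",(436,175),(252,265))):
    p,s=cen(A,*a);q,t=cen(B,*b)
    (c1,d1),(c2,d2)=ray(A,p),ray(B,q); d1,d2=d1[0],d2[0]
    k=np.linalg.lstsq(np.c_[d1,-d2],c2-c1,rcond=None)[0]
    print(n,s,t,((c1+k[0]*d1+c2+k[1]*d2)/2).round(4),np.linalg.norm(c1+k[0]*d1-c2-k[1]*d2).round(4))
print(bot.observe()["clock"])
E
```

```text
near 142 107 [ 0.5317 -0.1238  0.0756] 0.0019
far 120 115 [ 0.6624 -0.0951  0.0754] 0.002
left 130 90 [ 0.5758 -0.0148  0.0758] 0.0015
right 131 135 [ 0.6177 -0.2039  0.0752] 0.0018
11.0
```

All four pads are at about 75–76 mm, the shut height.

```bash
python3 -c "
from workcell import ticket
print(ticket.job_done())"
```

```text
the job is handed in; nothing more can be done
None
```

All four rim sections are pressed shut, in the order left, far, right, near, with all four pads measured at 75–76 mm (shut is 76). The box, jars and brush look unmoved in the last picture, and the job was handed in at about 11 s.

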